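# Find the concealed catch of the medicine case by feel

## Task

The white medicine case is shut by a concealed catch: one of the five alike square covers set in its flat top goes in when pressed, the other four are dummies on firm pads that barely yield. Feel from cover to cover with the closed fingertips, pressing gently, until you find the one that goes in; push it fully home, so that it stays down and the pill tray comes out of the front of the case by itself, then move clear of everything. Do not grip, lift or pull anything, do not touch the tray, and leave the bottles and other things around the case where they stand.

Things in the scene. Friction and masses are not known exactly. Their poses are not given: they have to be found in the camera images.
- case: White medicine case, fixed, 120 mm (x) x 320 mm (y) x 80 mm tall; origin at the centre of its underside, z up. Its flat top panel has five alike white square covers in a row along y. Four are dummies on firm pads (15 N/mm, at most 1.5 mm); one, any of the five from run to run, is the catch: only pressing tells which. Its front, where the tray comes out, is the -x face.
- panel (a point): Centre of the case's top panel, 80 mm above the table, axes as the case's. Five 48 mm square wells are centred on the line x = 0 at y = -116, -58, 0, 58 and 116 mm; each holds a 46 mm square cover whose top lies 2 mm below the panel. Thin dark lines show round the covers.
- catch (a joint): How far the catch cover is pushed in, in m: 0 at the start, 0.006 fully home (its top then 8 mm below the panel). It resists with about 3 to 4 N of friction, then meets a solid stop; it has no spring and stays where it is left. Pushing it in drives the tray out, 5 mm for each 1 mm.
- tray: Grey pill tray with a white front 258 mm wide and 48 mm high, flush in the case's front (-x) face, 8 to 56 mm above the table. Origin in the middle of its underside: in the case's frame at x = -3 mm when shut and at x = -33 mm when fully out (30 mm out). It moves only as the catch is pushed in.
- amber_big: Bystander: a closed amber pill jar, white cap, 64 mm across, 98 mm tall; origin at the centre of its underside.
- white_bottle: Bystander: a closed white pill bottle, 48 mm across, 92 mm tall; origin at the centre of its underside.
- amber_blue: Bystander: a closed amber pill jar with a blue cap, 52 mm across, 85 mm tall; origin at the centre of its underside.
- small_bottle: Bystander: a small closed white pill bottle, 42 mm across, 70 mm tall; origin at the centre of its underside.
- mug: Bystander: a blue mug, 80 mm across, 90 mm tall, with a handle; origin at the centre of its underside.
- week_box: Bystander: a clear seven-compartment pill organiser lying flat, 30 x 185 x 22 mm; origin at the centre of its underside.
- remote: Bystander: a black remote control lying flat, 45 x 170 x 19 mm; origin at the centre of its underside.

How it is judged:
By the outcome, as a careful person would: the job done as asked, in the order asked, and still so for the second after the job is handed in, with the robot touching nothing.
It also fails if it takes over 48 s, if anything falls off the work surface, if the arm or the gripper's body presses on something with over 40 N, if the wrist force passes 120 N, or if a joint passes its speed limit or range.

## Robot

A 6-joint arm with a two-finger parallel gripper is mounted at the origin on the work surface. World frame = base frame: x ahead of the robot, y to its left, z up, the work surface at z = 0. Lengths are in m, angles in degrees, forces in N, time in s.
With the tool pointing down it reaches from about 0.35 to 0.925 m from the base axis. Payload 6.4 kg.
Tool frame: the origin (TCP) lies on the front face of the gripper's body, between the roots of the fingers; the fingertips stand 97 mm ahead of it and the grasp point (between the pads) lies 78 mm ahead of it (manip.tcp_to_tips is the z of the fingertips in the tool frame, in m); z points along the fingers, x is the direction in which the jaws open and shut, and the axes are right-handed (so a half turn about z gives the same grasp; the last joint's range is limited). The gripper opens to 94 mm and grips with 3 to 60 N. Pads are 16 mm wide; open, the fingers measure 119 mm over their backs; the gripper's body (75 mm by 177 mm) begins 78 mm behind the grasp point.
Start: joints at [-76.553, 14.043, 89.255, -0, 76.702, -9.975], TCP at [0.258, -0.596, 0.303] pointing down, gripper open.
Joint ranges: [-179.41, 179.41], [-58.25, 129.5], [7.25, 145.43], [-54.29, 234.29], [11.92, 165.04], [-157.13, 157.13]. Speed limits (degrees/s): [147.25, 147.25, 180, 180, 180, 180].

## Interface

Orientations are given as [roll, pitch, yaw] about the fixed x, y, z axes, in that order (R = Rz(yaw) Ry(pitch) Rx(roll)).
In Python, from plant import manip, snapshot gives the robot as it stands.
- The arm moves only by the shell command python3 -m jog 'ROWS' [FORCE]. ROWS is JSON, a list of rows, each a list of 5 numbers: the opening in per cent of the stroke, from 0 (shut) to 100 (fully open), then the shift along the tool's x, y, z in mm, then the turn about the tool's z in degrees. A call has 1 to 12 rows; each row is the pose to reach, as a shift and turn from the pose commanded when the call began, along the tool's axes at that moment; what a row does not reach only later rows make up. A row lasts 1/8 s, in which the tool goes at most 62.5 mm and 10.7 degrees, less where a joint would pass 70% of its speed; a pose out of reach is approached as far as the arm can. A call with a gripper value outside its range is refused whole. The fingers move at their own pace and stop on an object; FORCE is the grip in N (left out, the last holds). Time passes only in rows, so rows that repeat a pose let the fingers close. It gives the time, the measured TCP pose, the force and the opening at its end, in the units of the state.
- manip.read_state(): the state, without advancing time (a new reading comes with each control period).
- snapshot(name): name is "scene" or "side" or "wrist"; returns a dict with "frame" (420x560x3 uint8, blue, green, red), "mtx" (3x3 intrinsics, pixels), "world_from_camera" (4x4, takes a point from camera to world coordinates). Camera axes: x right, y down, z forward; pixel columns grow to the right and rows downward; lengths in m; the calibration is good to about 2 mm. A picture is of the moment at which its call begins. There is no depth.
- manip.job_done(): hands the job in, once; it reports no verdict.
The state is a dict: "t": time; "q": joint angles; "qvel": joint speeds; "joint_torque": joint torques, N m; "ee_pos": TCP position; "tool_rot": TCP orientation; "force": force on the tool from outside, world axes, zero at the start; "wrist_torque": the same for the moment, N m; "opening": finger opening in m.
Only numpy, scipy, OpenCV 4.12 (cv2) and the standard library are available. Lean on these libraries where they do the work, as an engineer would, in place of code of your own. Each camera call takes 0.05 s, during which the arm holds its last target.

## Working session

There is one attempt and no reset: what is moved stays moved. The work goes in short steps, Python scripts to look and compute and a shell command to move; the robot and the scene stay as the last step left them, time stands still between calls to the robot, and variables do not carry over. Pictures are saved under pics/ and viewed, and the job is handed in when it is done.

```bash
ls; mkdir -p pics; python3 - <<'E'
from plant import manip, snapshot
import cv2
for n in ("scene","side","wrist"):
    s=snapshot(n); cv2.imwrite(f"pics/{n}0.png",s["frame"]); print(n,s["mtx"].round(1).tolist(),s["world_from_camera"].round(3).tolist())
s=manip.read_state(); print({k:s[k] for k in("t","ee_pos","tool_rot","force","opening")}, manip.tcp_to_tips)
E
```

```text
pics
scene [[389.7, 0.0, 275.9], [0.0, 389.7, 214.1], [0.0, 0.0, 1.0]] [[-0.558, 0.637, -0.531, 1.032], [0.829, 0.441, -0.343, 0.353], [0.016, -0.632, -0.775, 0.736], [0.0, 0.0, 0.0, 1.0]]
side [[502.5, 0.0, 280.0], [0.0, 502.5, 207.0], [0.0, 0.0, 1.0]] [[-0.996, -0.07, 0.058, 0.509], [-0.089, 0.596, -0.798, 1.059], [0.021, -0.8, -0.6, 0.85], [0.0, 0.0, 0.0, 1.0]]
wrist [[315.2, 0.0, 281.3], [0.0, 315.2, 210.9], [0.0, 0.0, 1.0]] [[0.396, -0.888, -0.233, 0.326], [-0.918, -0.383, -0.097, -0.566], [-0.003, 0.252, -0.968, 0.383], [0.0, 0.0, 0.0, 1.0]]
{'t': 0.15, 'ee_pos': array([ 0.25831119, -0.59612318,  0.30180333]), 'tool_rot': array([-1.79984362e+02,  8.40692917e-02, -6.65801503e+01]), 'force': array([ 0.50387907, -0.37811135,  0.20644175]), 'opening': 0.09365243217752421} 0.0972
```

View pics/scene0.png

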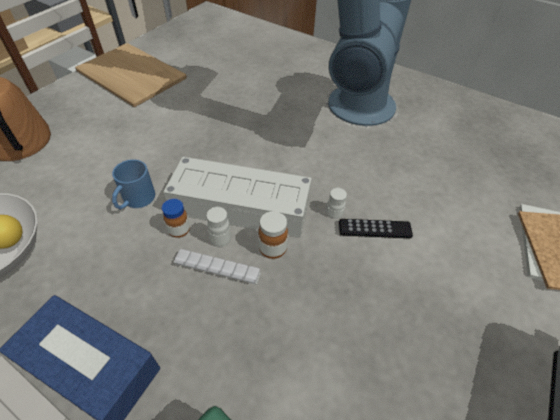

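View pics/side0.png

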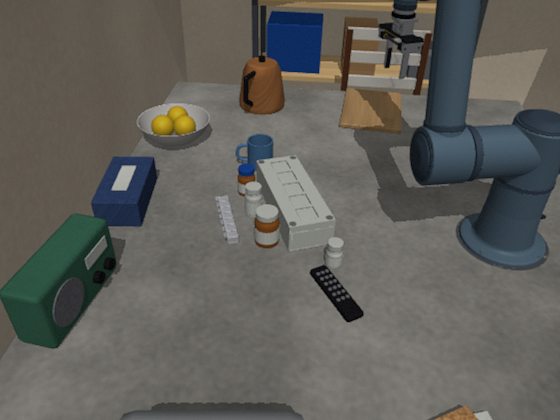

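View pics/wrist0.png

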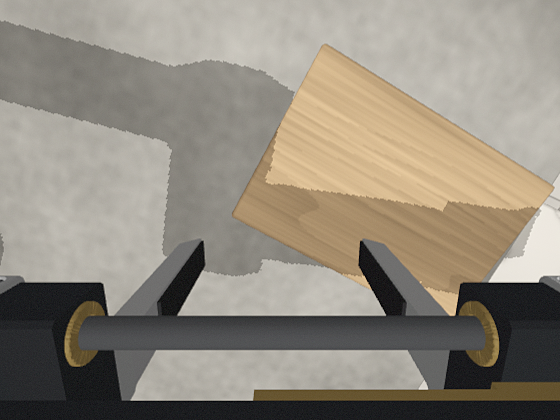

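Scene shows the case around pixels (168–312, 158–235) with bottles on its far side from the robot. Side view shows it at (257–332, 155–250). I'll zoom in on the panel for exact corners.

```bash
python3 - <<'E'
import cv2
a=cv2.imread("pics/scene0.png")[145:255,155:325]; cv2.imwrite("pics/sc_z.png",cv2.resize(a,None,fx=4.6,fy=4.6,interpolation=cv2.INTER_CUBIC))
a=cv2.imread("pics/side0.png")[145:260,230:350]; cv2.imwrite("pics/sd_z.png",cv2.resize(a,None,fx=5,fy=5,interpolation=cv2.INTER_CUBIC))
E
```

```text
(no output)
```

View pics/sc_z.png

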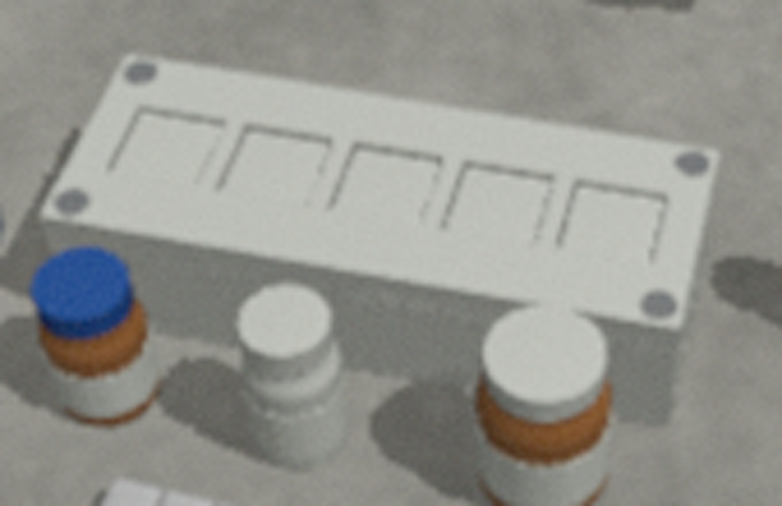

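View pics/sd_z.png

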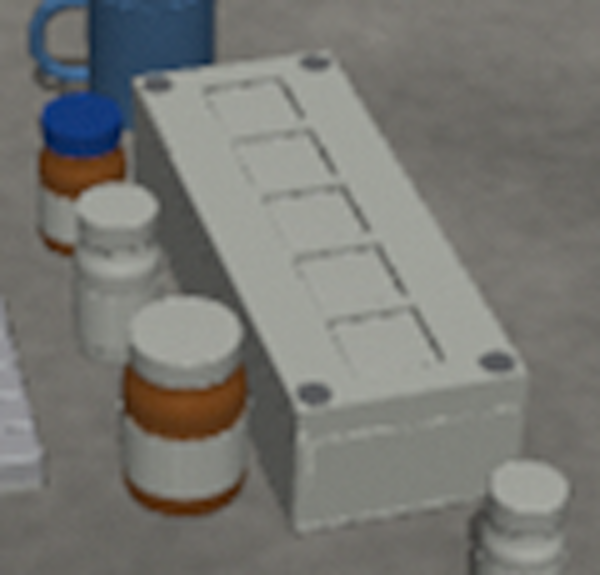

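```bash
cat > h.py <<'E'
import numpy as np
def ray(s,px,z):
    M=s["world_from_camera"];d=M[:3,:3]@np.linalg.inv(s["mtx"])@np.array([px[0],px[1],1.]);o=M[:3,3]
    return (o+d*(z-o[2])/d[2])
def proj(s,P):
    M=np.linalg.inv(s["world_from_camera"]);p=M[:3,:3]@np.asarray(P)+M[:3,3];p=s["mtx"]@p;return p[:2]/p[2]
E
python3 - <<'E'
from plant import manip, snapshot
import numpy as np
from h import *
A={}
for n,off,f,C,S in(("scene",(155,145),4.6,[(128,55),(718,152),(683,327),(42,218)],[(141,72),(692,163),(658,304),(71,202)]),
 ("side",(230,145),5,[(333,52),(525,375),(296,412),(135,75)],[(316,63),(497,362),(314,393),(158,83)])):
    s=snapshot(n)
    for L in(C,S):
        P=np.array([ray(s,((x+.5)/f-.5+off[0],(y+.5)/f-.5+off[1]),.08)[:2] for x,y in L])
        e=(P[0]+P[3]-P[1]-P[2]); print(n,(P*1000).round(1).tolist(),"c",(P.mean(0)*1000).round(1),"yaw",np.degrees(np.arctan2(-e[0],e[1])).round(2),"L",np.linalg.norm(e)/2,np.linalg.norm(P[0]-P[3]))
E
```

```text
scene [[561.4, -227.7], [443.3, 68.4], [552.1, 113.8], [672.9, -182.0]] c [557.4 -56.9] yaw -158.03 L 0.31916656144898164 0.12058171690756186
scene [[567.2, -213.1], [457.7, 61.5], [546.8, 96.7], [657.0, -177.8]] c [557.2 -58.2] yaw -158.2 L 0.2957352168053261 0.09640842179172218
side [[558.7, -226.1], [444.5, 71.3], [555.3, 113.3], [671.9, -185.9]] c [557.6 -56.9] yaw -158.84 L 0.31983851870722574 0.1200621035359524
side [[567.9, -212.4], [458.4, 62.4], [547.6, 97.6], [657.5, -178.8]] c [557.9 -57.8] yaw -158.29 L 0.29657720229877604 0.09570921884910566
```

```bash
cat >> h.py <<'E'
from plant import manip
from scipy.spatial.transform import Rotation as R
C=np.array([.5575,-.0577]);U=np.array([np.cos(np.radians(-68.2)),np.sin(np.radians(-68.2))])
def to(k,tipz):
    s=manip.read_state();r=R.from_euler("xyz",s["tool_rot"],degrees=True).as_matrix()
    t=np.array([*(C+.058*k*U),tipz]);tip=s["ee_pos"]+r[:,2]*manip.tcp_to_tips
    return (r.T@(t-tip)*1000).round(1), s["tool_rot"].round(2), tip.round(4), s["t"], s["force"].round(2), s["opening"]
E
python3 -c "
from h import *
print(to(2,.12),to(2,.2))"
```

```text
(array([-259.1, -485.3,   85.3]), array([-1.7999e+02,  5.0000e-02, -6.6580e+01]), array([ 0.2583, -0.5962,  0.205 ]), 0.25, array([ 0.4 , -0.83, -0.48]), 0.09399513875390227) (array([-259.2, -485.3,    5.3]), array([-1.7999e+02,  5.0000e-02, -6.6580e+01]), array([ 0.2583, -0.5962,  0.205 ]), 0.25, array([ 0.4 , -0.83, -0.48]), 0.09399513875390227)
```

```bash
python3 -m jog '[[0,-15,-28,0,0],[0,-45,-85,0,0],[0,-75,-140,0,0.5],[0,-105,-196,0,1],[0,-135,-252,0,1.6],[0,-165,-308,0,1.6],[0,-195,-364,0,1.6],[0,-225,-420,0,1.6],[0,-250,-467,0,1.6],[0,-259,-485,0,1.6],[0,-259,-485,20,1.6],[0,-259,-485,40,1.6]]'; python3 -c "
from h import *
print(to(2,.088))"
```

```text
t: 1.75
ee_pos: [0.5994, -0.1672, 0.2606]
tool_rot: [179.9, 0.0, -68.3]
force: [0.1, -0.0, -0.1]
opening: 0.0004
(array([-1.1, -2. , 75.4]), array([ 1.7992e+02,  4.0000e-02, -6.8270e+01]), array([ 0.5992, -0.1671,  0.1634]), 1.75, array([ 0.08, -0.05, -0.08]), 0.00036943084902710645)
```

```bash
python3 -m jog '[[0,-1,-2,30,0],[0,-1,-2,65,0],[0,-1,-2,78,0],[0,-1,-2,80,0],[0,-1,-2,80,0]]'; python3 - <<'E'
from h import *
print(to(2,.078))
from plant import snapshot
import cv2
s=snapshot("side");f=s["frame"][120:260,190:370];cv2.imwrite("pics/side1.png",cv2.resize(f,None,fx=4,fy=4,interpolation=cv2.INTER_CUBIC))
E
```

```text
t: 2.38
ee_pos: [0.6023, -0.165, 0.1837]
tool_rot: [-179.9, -0.1, -68.2]
force: [-1.5, 0.3, 0.3]
opening: 0.0011
(array([-0.4,  1.9,  8.5]), array([-1.7993e+02, -8.0000e-02, -6.8220e+01]), array([ 0.6025, -0.1651,  0.0865]), 2.375, array([-1.45,  0.26,  0.3 ]), 0.0010675833901183664)
```

View pics/side1.png

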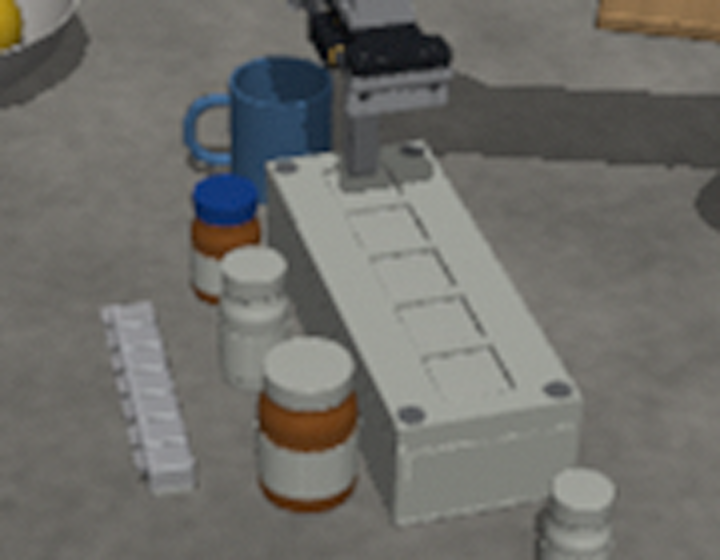

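The fingertip hovers over the mug-end cover, at about (360,185) in the crop. Now pressing down in small steps.

```bash
python3 -m jog '[[0,0,-1,2,0],[0,0,-1,4,0],[0,0,-1,4,0]]'; python3 -c "
from h import *
print(to(2,.078))"; python3 -m jog '[[0,0,0,1,0],[0,0,0,2,0],[0,0,0,2,0]]'; python3 -c "
from h import *
print(to(2,.078))"
```

```text
t: 2.8
ee_pos: [0.6029, -0.1638, 0.1786]
tool_rot: [180.0, 0.0, -68.2]
force: [0.8, 0.0, 0.4]
opening: 0.0003
(array([0.6, 2.7, 3.4]), array([ 1.7999e+02,  1.0000e-02, -6.8170e+01]), array([ 0.6028, -0.1638,  0.0814]), 2.8, array([0.8 , 0.01, 0.45]), 0.00034312148172131404)
t: 3.18
ee_pos: [0.6028, -0.1639, 0.1765]
tool_rot: [180.0, 0.0, -68.2]
force: [0.4, -0.2, 0.2]
opening: 0.0005
(array([0.5, 2.6, 1.3]), array([ 1.7999e+02,  1.0000e-02, -6.8180e+01]), array([ 0.6028, -0.1639,  0.0793]), 3.175, array([ 0.44, -0.21,  0.23]), 0.0005344911836677862)
```

```bash
for i in 1; do python3 -m jog '[[0,0,2,1,0],[0,0,2,1,0]]'; python3 -m jog '[[0,0,0,1,0],[0,0,0,1,0]]'; python3 -m jog '[[0,0,0,0.5,0],[0,0,0,0.5,0]]';python3 -c "
from h import *
print(to(2,.078))"; done
```

```text
t: 3.42
ee_pos: [0.6009, -0.1648, 0.1756]
tool_rot: [180.0, 0.0, -68.2]
force: [0.2, 0.0, 0.9]
opening: 0.0005
t: 3.68
ee_pos: [0.601, -0.1648, 0.1752]
tool_rot: [180.0, 0.0, -68.2]
force: [-2.1, -0.3, 4.3]
opening: 0.0006
t: 3.92
ee_pos: [0.6011, -0.1648, 0.175]
tool_rot: [180.0, 0.0, -68.2]
force: [-3.3, 0.9, 7.3]
opening: 0.0005
(array([ 0.4,  0.7, -0.2]), array([179.98,   0.  , -68.17]), array([ 0.601 , -0.1648,  0.0778]), 3.925, array([-3.33,  0.92,  7.28]), 0.0005461863861899779)
```

Force rises to 7 N within about 0.4 mm, so cover k=+2 is a dummy. On to the next.

```bash
python3 -m jog '[[0,0,0,-12,0],[0,-15,0,-15,0],[0,-40,0,-15,0],[0,-58,0,-15,0],[0,-58,0,-12,0],[0,-58,0,-6,0],[0,-58,0,-3,0],[0,-58,0,-3,0]]'; python3 -c "
from h import *
print(to(1,.078))"; python3 -m jog '[[0,0,0,1.5,0],[0,0,0,1.5,0]]';python3 -m jog '[[0,0,0,1,0],[0,0,0,1,0]]'; python3 -m jog '[[0,0,0,0.5,0],[0,0,0,0.5,0]]';python3 -c "
from h import *
print(to(1,.078))"
```

```text
t: 4.92
ee_pos: [0.5794, -0.1113, 0.1766]
tool_rot: [180.0, 0.0, -68.2]
force: [-1.2, 0.4, 0.3]
opening: 0.0005
(array([0.2, 0.4, 1.4]), array([ 1.7997e+02,  3.0000e-02, -6.8220e+01]), array([ 0.5793, -0.1112,  0.0794]), 4.925, array([-1.25,  0.43,  0.29]), 0.000529255840725208)
t: 5.18
ee_pos: [0.5795, -0.111, 0.1756]
tool_rot: [-180.0, 0.0, -68.2]
force: [0.5, 0.2, -0.5]
opening: 0.0007
t: 5.42
ee_pos: [0.5796, -0.111, 0.1752]
tool_rot: [-180.0, -0.0, -68.2]
force: [-1.6, -0.1, 3.8]
opening: 0.0004
t: 5.68
ee_pos: [0.5797, -0.1109, 0.175]
tool_rot: [-180.0, -0.0, -68.2]
force: [-2.2, 0.5, 7.1]
opening: 0.0004
(array([ 0.3,  0.8, -0.2]), array([-1.800e+02, -2.000e-02, -6.817e+01]), array([ 0.5797, -0.111 ,  0.0778]), 5.675, array([-2.25,  0.45,  7.09]), 0.0003569105218525964)
```

Same: dummy. Next, the centre cover (k=0).

```bash
python3 -m jog '[[0,0,0,-12,0],[0,-15,0,-15,0],[0,-40,0,-15,0],[0,-58,0.5,-15,0],[0,-58,0.5,-12,0],[0,-58,0.5,-6,0],[0,-58,0.5,-3,0],[0,-58,0.5,-3,0]]'; python3 -c "
from h import *
print(to(0,.078))"; python3 -m jog '[[0,0,0,1.5,0],[0,0,0,1.5,0]]';python3 -m jog '[[0,0,0,1,0],[0,0,0,1,0]]'; python3 -m jog '[[0,0,0,0.5,0],[0,0,0,0.5,0]]';python3 -c "
from h import *
print(to(0,.078))"
```

```text
t: 6.68
ee_pos: [0.5574, -0.0576, 0.1766]
tool_rot: [180.0, 0.0, -68.2]
force: [0.1, -0.0, 0.3]
opening: 0.0004
(array([ 0.2, -0.1,  1.4]), array([ 1.7996e+02,  3.0000e-02, -6.8220e+01]), array([ 0.5573, -0.0576,  0.0794]), 6.675, array([ 0.07, -0.02,  0.27]), 0.00043394623124207117)
t: 6.92
ee_pos: [0.5575, -0.0574, 0.1756]
tool_rot: [180.0, 0.0, -68.2]
force: [-0.6, 0.9, -0.6]
opening: 0.0005
t: 7.18
ee_pos: [0.5576, -0.0573, 0.1752]
tool_rot: [-180.0, -0.0, -68.2]
force: [-1.9, -1.0, 3.4]
opening: 0.0004
t: 7.42
ee_pos: [0.5576, -0.0573, 0.175]
tool_rot: [-180.0, -0.0, -68.2]
force: [-3.2, 0.2, 5.7]
opening: 0.0005
(array([ 0.3,  0.3, -0.2]), array([-1.800e+02, -2.000e-02, -6.817e+01]), array([ 0.5577, -0.0573,  0.0778]), 7.425, array([-3.2 ,  0.24,  5.67]), 0.0004764690982078378)
```

```bash
python3 -m jog '[[0,0,0,0.7,0],[0,0,0,0.7,0]]'; python3 -m jog '[[0,0,0,-12,0],[0,-15,0,-15,0],[0,-40,0,-15,0],[0,-58,0,-15,0],[0,-58,0,-12,0],[0,-58,0,-6,0],[0,-58,0,-3.7,0],[0,-58,0,-3.7,0]]'; python3 -c "
from h import *
print(to(-1,.078))"; python3 -m jog '[[0,0,0,1.5,0],[0,0,0,1.5,0]]';python3 -m jog '[[0,0,0,1,0],[0,0,0,1,0]]'; python3 -m jog '[[0,0,0,0.5,0],[0,0,0,0.5,0]]';python3 -m jog '[[0,0,0,0.5,0],[0,0,0,0.5,0]]';python3 -c "
from h import *
print(to(-1,.078))"
```

```text
t: 7.68
ee_pos: [0.5577, -0.0573, 0.1748]
tool_rot: [180.0, -0.0, -68.2]
force: [-4.3, 0.8, 8.8]
opening: 0.0006
t: 8.68
ee_pos: [0.5359, -0.0038, 0.1767]
tool_rot: [180.0, 0.0, -68.2]
force: [0.2, -0.0, -0.2]
opening: 0.0005
(array([ 0.2, -0.1,  1.5]), array([ 1.7996e+02,  2.0000e-02, -6.8220e+01]), array([ 0.5358, -0.0037,  0.0795]), 8.675, array([ 0.16, -0.05, -0.17]), 0.000508525777289565)
t: 8.93
ee_pos: [0.5359, -0.0035, 0.1756]
tool_rot: [180.0, 0.0, -68.2]
force: [-0.1, -0.2, 1.0]
opening: 0.0006
t: 9.18
ee_pos: [0.5361, -0.0035, 0.1752]
tool_rot: [-180.0, -0.0, -68.2]
force: [-0.7, -0.5, 3.6]
opening: 0.0011
t: 9.43
ee_pos: [0.5361, -0.0035, 0.175]
tool_rot: [180.0, -0.0, -68.2]
force: [-2.9, -0.6, 6.0]
opening: 0.0006
t: 9.68
ee_pos: [0.5361, -0.0035, 0.1748]
tool_rot: [180.0, -0.0, -68.2]
force: [-4.0, -0.9, 9.0]
opening: 0.0004
(array([ 0.3,  0.3, -0.4]), array([ 1.7999e+02, -2.0000e-02, -6.8160e+01]), array([ 0.5361, -0.0035,  0.0776]), 9.675, array([-3.97, -0.91,  9.02]), 0.0004348869685461983)
```

k=0 and k=−1 are both dummies at 9 N. Last cover, k=−2.

```bash
python3 -m jog '[[0,0,0,-12,0],[0,-15,0,-15,0],[0,-40,0,-15,0],[0,-58,0,-15,0],[0,-58,0,-12,0],[0,-58,0,-6,0],[0,-58,0,-3.7,0],[0,-58,0,-3.7,0]]'; python3 -c "
from h import *
print(to(-2,.078))"; python3 -m jog '[[0,0,0,1.5,0],[0,0,0,1.5,0]]';python3 -m jog '[[0,0,0,1,0],[0,0,0,1,0]]'; python3 -m jog '[[0,0,0,0.5,0],[0,0,0,0.5,0]]';python3 -m jog '[[0,0,0,0.5,0],[0,0,0,0.5,0]]';python3 -c "
from h import *
print(to(-2,.078))"
```

```text
t: 10.68
ee_pos: [0.5143, 0.0501, 0.1769]
tool_rot: [180.0, 0.0, -68.2]
force: [0.1, 0.7, 0.1]
opening: 0.0007
(array([ 0.1, -0.1,  1.7]), array([ 1.7996e+02,  2.0000e-02, -6.8220e+01]), array([0.5142, 0.0501, 0.0797]), 10.675, array([0.07, 0.72, 0.12]), 0.0007179466779878395)
t: 10.92
ee_pos: [0.5144, 0.0503, 0.1758]
tool_rot: [-180.0, -0.0, -68.2]
force: [-0.6, -0.6, -0.6]
opening: 0.0007
t: 11.18
ee_pos: [0.5145, 0.0504, 0.1751]
tool_rot: [-180.0, -0.0, -68.2]
force: [-1.1, -1.0, 1.9]
opening: 0.0004
t: 11.42
ee_pos: [0.5145, 0.0504, 0.1746]
tool_rot: [-180.0, -0.0, -68.2]
force: [-1.0, -1.4, 2.6]
opening: 0.0006
t: 11.68
ee_pos: [0.5145, 0.0504, 0.174]
tool_rot: [-180.0, -0.0, -68.2]
force: [-0.7, -0.9, 2.0]
opening: 0.0003
(array([ 0.3,  0.2, -1.2]), array([-1.7998e+02, -2.0000e-02, -6.8180e+01]), array([0.5145, 0.0504, 0.0768]), 11.675, array([-0.73, -0.95,  2.02]), 0.000318777326290158)
```

It gives way at about 2.5 N, so this is the catch. Pushing it home.

```bash
python3 -m jog '[[0,0,0,1,0],[0,0,0,2,0],[0,0,0,3,0],[0,0,0,4,0],[0,0,0,4,0]]'; python3 -m jog '[[0,0,0,1,0],[0,0,0,1,0]]';python3 -m jog '[[0,0,0,1,0],[0,0,0,1,0]]'
```

```text
t: 12.3
ee_pos: [0.5144, 0.0505, 0.1697]
tool_rot: [-180.0, -0.0, -68.2]
force: [0.7, -0.1, 1.3]
opening: 0.0003
t: 12.55
ee_pos: [0.5145, 0.0505, 0.1694]
tool_rot: [180.0, -0.0, -68.2]
force: [-2.1, -1.4, 5.7]
opening: 0.0004
t: 12.8
ee_pos: [0.5146, 0.0505, 0.1693]
tool_rot: [180.0, 0.0, -68.2]
force: [-4.3, -1.4, 12.2]
opening: 0.0004
```

```bash
python3 -m jog '[[0,0,0,1,0],[0,0,0,1,0],[0,0,0,1,0]]'; python3 -m jog '[[0,0,0,-10,0],[0,0,0,-40,0],[0,0,0,-80,0],[0,0,0,-120,0],[0,0,0,-150,0],[0,0,0,-150,0],[0,0,0,-150,0]]'; python3 - <<'E'
from plant import snapshot
import cv2, numpy as np
for n in("scene","side"):
    cv2.imwrite(f"pics/{n}2.png",snapshot(n)["frame"])
f=snapshot("wrist")["frame"];cv2.imwrite("pics/wrist2.png",f)
a=cv2.imread("pics/side2.png")[110:270,200:370]
cv2.imwrite("pics/side2z.png",cv2.resize(a,None,fx=3.7,fy=3.7,interpolation=cv2.INTER_CUBIC))
E
```

```text
t: 13.18
ee_pos: [0.5147, 0.0505, 0.1692]
tool_rot: [179.9, 0.0, -68.2]
force: [-7.6, -0.8, 19.2]
opening: 0.0005
t: 14.05
ee_pos: [0.5135, 0.0506, 0.3149]
tool_rot: [179.9, 0.1, -68.2]
force: [0.5, 0.6, -0.6]
opening: 0.0008
```

View pics/side2z.png

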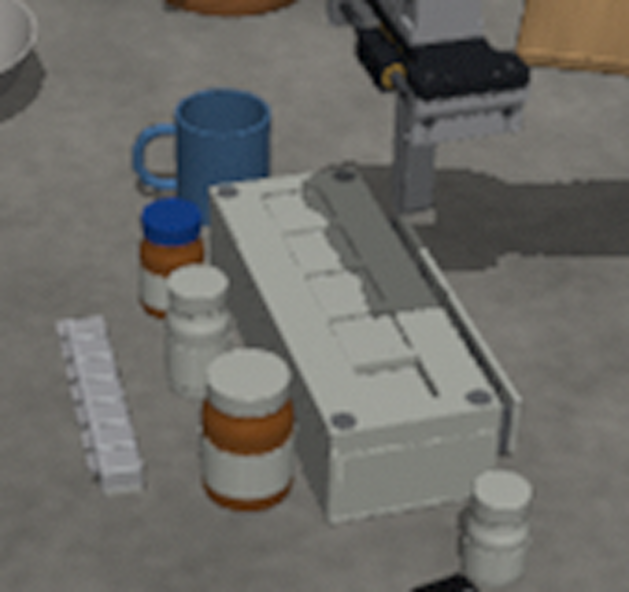

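View pics/wrist2.png

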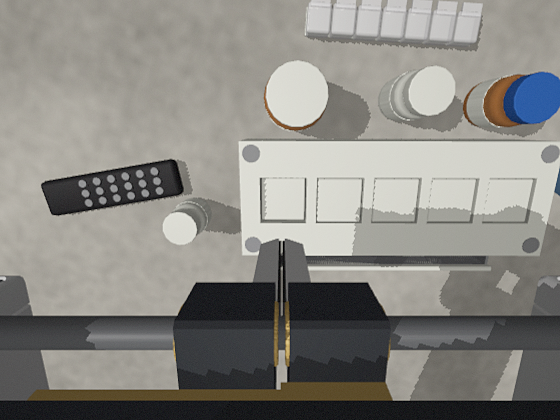

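View pics/scene2.png

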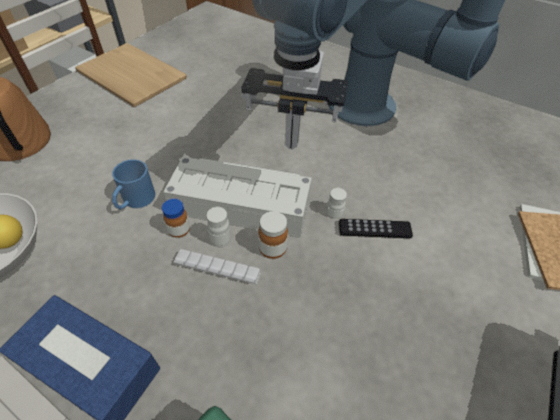

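The side crop shows the tray out on the robot side (its top edge from about (425,255) to (519,402)), the cover down, and the bystanders in place. I'll check how far out the tray is and compare the before and after images of the bystanders.

```bash
python3 - <<'E'
from plant import snapshot
from h import *
import cv2
s=snapshot("side")
th=np.radians(21.8);X=np.array([np.cos(th),np.sin(th)]);Y=np.array([-np.sin(th),np.cos(th)])
p=ray(s,(200+519.5/3.7-.5,110+402.5/3.7-.5),.056)[:2]-C
print("corner in case mm",1000*p@X,1000*p@Y)
for d in (20,25,30): print(d,(proj(s,[*(C+X*(-.06-d/1000)+Y*.129),.056])-[199.5,109.5])*3.7)
a=cv2.imread("pics/side0.png");b=s["frame"]
for n,bb in (("scene",cv2.imread("pics/scene2.png")),("side",b)):
    d=cv2.absdiff(cv2.imread(f"pics/{n}0.png"),bb).max(2)
    m=(cv2.medianBlur(d,5)>20).astype("uint8");k,_,st,_=cv2.connectedComponentsWithStats(m)
    print(n,[r.tolist() for r in st[1:] if r[4]>15])
st=manip.read_state();print(st["t"],st["qvel"].round(2),st["force"].round(2))
E
```

```text
corner in case mm -85.54506918627058 132.39461420375923
20 [510.23403989 400.87291231]
25 [516.92441084 399.71055049]
30 [523.60226502 398.55036329]
scene [[128, 0, 11, 18, 129], [163, 0, 9, 19, 117], [220, 0, 285, 148, 19846], [86, 49, 176, 136, 7349], [367, 53, 8, 5, 19], [347, 80, 27, 12, 193], [289, 144, 5, 5, 23], [282, 185, 8, 4, 22], [293, 187, 5, 4, 17]]
side [[281, 0, 279, 249, 32184], [397, 25, 6, 4, 19], [523, 110, 37, 30, 847], [515, 173, 17, 17, 204], [457, 192, 80, 82, 3032]]
14.25 [ 0.03 -0.15 -0.6   0.05 -0.02  0.02] [ 1.19 -0.26 -1.02]
```

```bash
python3 -m jog '[[0,0,10,-10,0],[0,-15,40,-30,0],[0,-30,70,-40,0],[0,-45,80,-40,0],[0,-50,80,-40,0],[0,-50,80,-40,0],[0,-50,80,-40,0]]'; python3 - <<'E'
from plant import snapshot
from h import *
import cv2
s=snapshot("wrist");cv2.imwrite("pics/wrist3.png",s["frame"])
a=s["frame"]
th=np.radians(21.8);X=np.array([np.cos(th),np.sin(th)]);Y=np.array([-np.sin(th),np.cos(th)])
for x,y,z in((-.06,0,.08),(-.06,-.16,.08),(-.06,.16,.08),(-.09,.129,.056),(-.09,-.129,.056),(-.085,-.129,.056)): print(x,y,proj(s,[*(C+X*x+Y*y),z]).round(1))
E
```

```text
t: 15.12
ee_pos: [0.4218, 0.067, 0.3568]
tool_rot: [180.0, 0.0, -68.2]
force: [0.1, -1.1, -0.5]
opening: 0.0005
-0.06 0 [427.8 177. ]
-0.06 -0.16 [568.2 176.8]
-0.06 0.16 [287.7 177.3]
-0.09 0.129 [312.3 198.4]
-0.09 -0.129 [520.6 198.1]
-0.085 -0.129 [521.3 194.1]
```

View pics/wrist3.png

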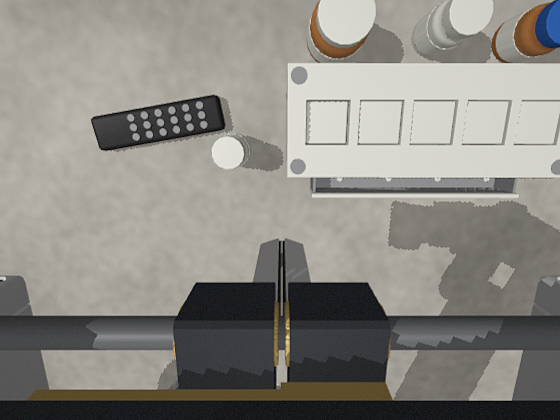

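```bash
python3 - <<'E'
import cv2
g=cv2.cvtColor(cv2.imread("pics/wrist3.png"),cv2.COLOR_BGR2GRAY)
for c0,c1 in((330,380),(440,500)): print(172,g[172:206,c0:c1].mean(1).round().astype(int).tolist())
E
```

```text
172 [217, 217, 217, 220, 212, 165, 135, 152, 148, 145, 143, 144, 144, 144, 149, 125, 88, 76, 71, 66, 90, 156, 206, 220, 220, 195, 165, 165, 166, 166, 166, 167, 167, 168]
172 [212, 212, 212, 214, 220, 179, 120, 143, 142, 137, 135, 136, 136, 136, 140, 113, 82, 82, 74, 68, 90, 147, 199, 216, 217, 199, 175, 171, 174, 164, 147, 142, 141, 138]
```

```bash
python3 -m jog '[[0,0,0,0,0],[0,0,0,0,0]]'; python3 -c "
from plant import manip
print(manip.job_done())"
```

```text
t: 15.42
ee_pos: [0.4216, 0.067, 0.3567]
tool_rot: [180.0, 0.0, -68.2]
force: [-1.2, -0.5, 1.1]
opening: 0.0001
the job is handed in; nothing more can be done
None
```

The catch is the cover at the case's +y end, by the small bottle. I pushed it fully home, the tray came out on the robot's side, and I handed the job in at 15.4 s with the gripper well clear.

**Finding it:** with the fingers shut, I pressed the five covers in order from the mug end. The first four stopped firm at 7–9 N within about 0.7 mm. The fifth gave way at about 2.5 N.

**Pushing it home:** it went in about 6.2 mm to a solid stop, and I pressed it there with up to 19 N.

**Last checks:**
- **Catch and tray:** the pictures after I withdrew show the cover still down and the tray out.
- **Tray travel:** the wrist view puts the tray about 28.5 mm out. A rough pick in the side view gave about 25.5 mm. Both are below the nominal 30 mm, but I put that down to calibration and pixel error and relied on the solid stop I felt.
- **Bystanders:** before-and-after images showed no change at the bottles, mug, pill organiser or remote. The one exception is a part of the mug in the side view, where the arm's changes overlapped it; it looked in place.

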